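# Uncover the microscope light base and select the green light

## Task

Get the microscope's light base ready: lift the round dust cover off its light window and set it down gently, flat and knob up, in the blue tray. Then, and only then, turn the black selector knob from off until its white pointer clicks in at the green mark, and let go. Leave the sample box, the jar and the petri dish where they are.

Things in the scene. Friction and masses are not known exactly. Their poses are not given: they have to be found in the camera images.
- light_base: fixed white light base, a flat box 190 (x) x 280 (y) x 60 mm high on the bench. Origin: centre of its underside; z up. Its yaw varies by up to 0.25 rad. The light window is at y = +75 mm, the selector's axis at y = -70 mm (both at x = 0) in its frame. Never moves.
- window (a point): centre of the top of the round light window, a raised aluminium collar 99 mm across standing 14 mm above the light base's top (74 mm above the bench); the glowing cream disc in it is hidden by the cover at the start.
- cover: loose round dust cover, 85 to 170 g: grey cap 112 mm across and 16 mm high (3 mm skirt wall, 12 mm deep inside, fits over the window's collar with 3.5 mm play all round, so lift it straight up at least 20 mm before moving sideways), with an upright black round grip knob 28 mm across and 34 mm tall on the centre of its top; 50 mm high in all. Origin: centre of the skirt's lower rim; z up through the knob. At the start it sits on the window, origin 62 mm above the bench.
- cover_grip (a point): point on the axis of the cover's grip knob where to hold it, 39 mm above the cover's origin (23 mm above the cap's top, 11 mm below the knob's top). Any direction of grasp will do.
- tray: fixed shallow blue tray, 170 x 170 mm outside, 22 mm high, walls and floor 4 to 5 mm thick, to the left or to the right of the light base. Origin: centre of its underside; z up. A cover lying in it has its origin about 5 mm above the tray's origin.
- selector (a joint): angle of the selector knob, rad: 0 at off, growing clockwise as seen from above, four click positions 0, 0.48, 0.96 and 1.44, with stops just beyond the first and last. Between clicks it springs into the nearer one; about 0.1 N m carries it over from one click to the next.
- selector_grip (a point): point on the selector's upright axis where to hold it, 93 mm above the bench. The selector is a black disc 80 mm across and 8 mm high carrying an upright bar 68 mm long, 16 mm wide and 36 mm high (bar top 12 mm above this point, disc top 24 mm below it); grip across the bar's 16 mm width. Its x axis points along the bar to the pointer end, marked with a white stripe; z up.
- selector_pointer (a point): point on the pointer's line 55 mm from the selector's axis, on the circle where the coloured marks lie; the stripe points to it. 28 mm below selector_grip.
- mark_green: green round mark, 20 mm across and 3 mm high, fixed on top of the light base 55 mm from the selector's axis, at one of the three click positions after off (0.48, 0.96 or 1.44 rad clockwise of off; which one changes). Origin: centre of its underside.
- mark_yellow: yellow mark, like the green one, at another of the three positions.
- mark_red: red mark, like the green one, at another of the three positions. (Off is a white mark with a black dot.)
- rack: loose mint-green open sample box with compartments, 100 x 130 x 50 mm, on the other side of the light base from the tray; not to be disturbed. Origin: centre of its underside.
- jar: loose specimen jar with yellow cap, 60 mm across and 90 mm high, beyond the light base; not to be disturbed. Origin: centre of its underside.
- dish: loose clear petri dish, 92 mm across and 20 mm high, beyond the light base; not to be disturbed. Origin: centre of its underside.
Not all that is in view belongs to the job. Several things have the shape of the tray; the one meant has the colours described above.

How it is judged (in metres and radians):
On the way, in this order (a step that is already met when the one before it is completed fails the run):
1. the cover lies flat in the tray, knob up (horizontal distance between cover and tray below 0.045 m and z of cover in the frame of tray below 0.009 m and angle between cover's own z axis and vertical below 0.08 rad and linear speed of cover below 0.05 m/s), for 0.2 s.
2. the selector points to the green mark (horizontal distance between selector_pointer and mark_green below 0.008 m and velocity of joint selector between -0.1 and 0.1 rad/s), for 0.2 s.
At the end, for the whole second after the job is handed in: The cover rests flat (within 0.08 rad) and knob up on the floor of the blue tray, its centre within 45 mm of the tray's centre; the selector rests with its pointer within 8 mm (about 8 degrees) of the green mark's centre on the circle of marks (all of step 1 and all of step 2); the robot touches nothing.
It fails at once if the selector was turned from off (more than 0.24 rad) while the cover was still on the window (distance between cover and window below 0.04 m and value of joint selector above 0.24 rad).
It fails at once if the cover was dropped or thrown (moving faster than 0.7 m/s with nothing holding it) (contact force between the fingers and cover below 0.05 N and linear speed of cover above 0.7 m/s).
It fails at once if the mint-green sample box was shifted more than 20 mm or tipped over (distance of rack from where it was at the start of the episode above 0.02 m or angle between rack's own z axis and vertical above 0.3 rad).
It fails at once if the specimen jar was shifted more than 20 mm or tipped over (distance of jar from where it was at the start of the episode above 0.02 m or angle between jar's own z axis and vertical above 0.3 rad).
It fails at once if the petri dish was shifted more than 20 mm or tipped over (distance of dish from where it was at the start of the episode above 0.02 m or angle between dish's own z axis and vertical above 0.3 rad).
It also fails if it takes over 56 s, if anything falls off the work surface, if the arm or the gripper's body presses on something with over 40 N, if the wrist force passes 120 N, or if a joint passes its speed limit or range.

## Robot

A 6-joint arm with a two-finger parallel gripper is mounted at the origin on the work surface. World frame = base frame: x ahead of the robot, y to its left, z up, the work surface at z = 0. Lengths are in mm, angles in rad, forces in N, time in s.
With the tool pointing down it reaches from about 275 to 750 mm from the base axis. Payload 10.2 kg.
Tool frame: the origin (TCP) lies between the finger pads; the fingertips stand 11 mm ahead of it and the grasp point (between the pads) lies 8 mm behind it (ctrl.tip_extent is the distance from the TCP to the fingertips, in mm); z points along the fingers, y is the direction in which the jaws open and shut (so a half turn about z gives the same grasp; the last joint's range is limited). The gripper opens to 85 mm and grips with 20 to 120 N. Pads are 22 mm wide; open, the fingers measure 114 mm over their backs; the gripper's body (76 mm by 85 mm) begins 54 mm behind the grasp point. The pads swing forward as they close: fully open they stand 13 mm farther back than shut.
Start: joints at [0.939, 0.313, 1.498, -0, 1.331, -0.223], TCP at [208.705, 481.74, 242.294] pointing down, gripper open.
Joint ranges: [-2.94, 2.94], [-0.97, 2.17], [0.19, 2.56], [-1.23, 4.37], [0.02, 3.11], [-2.88, 2.88]. Speed limits (rad/s): [2.39, 2.39, 3.01, 3.14, 3.14, 3.14].

## Interface

Orientations are given as a unit quaternion [w, x, y, z].
In Python, from rig import ctrl gives the robot as it stands.
- The arm moves only by the tool apply_moves, never from a script. Its argument "commands" is a list of rows, each a list of 5 numbers: the finger opening in cm, from 0 to 8.54, then the shift along the tool's x, y, z in cm, then the turn about the tool's z in rad. In form: [[jaw, dx, dy, dz, roll], ...]. A call has 1 to 12 rows; each row shifts and turns the commanded pose from where the row before left it, along the tool's axes as they then stand; what a row does not reach is not made up. A row lasts 1/12 s, in which the tool goes at most 41.7 mm and 7.16 degrees, less where a joint would pass 70% of its speed; a pose out of reach is approached as far as the arm can. A call with a gripper value outside its range is refused whole. The fingers move at their own pace and stop on an object; "squeeze" is the grip in N (left out, the last holds). Time passes only in rows, so rows that do not move let the fingers close. It gives the time, the measured TCP pose, the force and the opening at its end, in the units of the state.
- ctrl.sense(): the state, without advancing time (a new reading comes with each control period).
- ctrl.capture(name): name is "scene" or "top" or "wrist"; returns the picture (480x640x3 uint8, red, green, blue); there is no depth.
- ctrl.camera_info(name): a dict with "fov_y" (degrees; the focal length in pixels is half the picture's height over the tangent of half this angle, whatever the lens; pixels are square), "cx", "cy" (the principal point, pixels), "camera_from_world" (4x4, takes a point from world to camera coordinates). Camera axes: x right, y down, z forward; pixel columns grow to the right and rows downward; lengths in mm; the calibration is good to about 2 mm. A picture is of the moment at which its call begins: read the wrist's pose just before it. camera_info takes no time and is no camera call; for the wrist camera it gives the pose at the moment of the call.
- ctrl.finish_job(): hands the job in, once; it reports no verdict.
The state is a dict: "time_s": time; "joints": joint angles; "dq": joint speeds; "tau": joint torques, N m; "eef_pos": TCP position; "ee_rot": TCP orientation; "force": force on the tool from outside, world axes, zero at the start; "wrist_torque": the same for the moment, N m; "grip_width": opening from 0.0 (shut) to 1.0 (fully open).
Only numpy, scipy, OpenCV 4.12 (cv2) and the standard library are available. Lean on these libraries where they do the work, as an engineer would, in place of code of your own. Each camera call takes 0.05 s, during which the arm holds its last target.

## Working session

There is one attempt and no reset: what is moved stays moved. The work goes in short steps, Python scripts to look and compute and a tool call to move; the robot and the scene stay as the last step left them, time stands still between calls to the robot, and variables do not carry over. Pictures are saved under pics/ and viewed, and the job is handed in when it is done.

Besides the shell and the picture viewer there is one more tool, called after "Call:" as name(argument=value, ...) on one line, values as JSON. apply_moves: Moves the arm, as the interface text tells. Its arguments: {"type":"object","properties":{"commands":{"type":"array"},"squeeze":{"type":"number"}},"required":["commands"]}

```bash
mkdir -p pics; ls; python3 - <<'E'
from rig import ctrl
import cv2
print(ctrl.sense())
for n in("scene","top","wrist"):
    im=ctrl.capture(n); cv2.imwrite(f"pics/{n}0.png",im[:,:,::-1]); print(n,ctrl.camera_info(n))
E
```

```text
pics
{'time_s': 0.0, 'joints': array([ 9.38594617e-01,  3.13450669e-01,  1.49843906e+00,  2.60381079e-05,
        1.33101799e+00, -2.23378651e-01]), 'dq': array([-3.99224169e-04, -1.10301447e-03,  1.10157257e-03,  5.41812803e-04,
        6.50697055e-05,  9.81417089e-04]), 'tau': array([ 5.49465403e-04, -4.12264252e+01, -2.59746748e+01, -1.74322222e-04,
        4.08560285e-03, -7.70663405e-06]), 'eef_pos': array([208.54863224, 481.53243659, 241.73398555]), 'ee_rot': array([-2.84290736e-04,  2.02993968e-01,  9.79179767e-01, -5.93035186e-04]), 'force': array([0.05830781, 0.07267288, 0.16965366]), 'wrist_torque': array([-0.02607785,  0.04969897, -0.05218635]), 'grip_width': 0.9996031622873802}
scene {'fov_y': 45.58206519841761, 'cx': 323.26043860220835, 'cy': 240.98777247325688, 'camera_from_world': array([[ 4.84204038e-01,  8.74929368e-01,  6.71198561e-03,
        -3.06077648e+02],
       [ 7.15111799e-01, -3.91314272e-01, -5.79213480e-01,
        -3.83223631e+02],
       [-5.04144388e-01,  2.85257326e-01, -8.15148265e-01,
         1.56363352e+03],
       [ 0.00000000e+00,  0.00000000e+
[... 244 characters left out ...]
  [-9.86747634e-01,  1.98745563e-02, -1.61040703e-01,
         6.09705043e+02],
       [ 1.61014712e-01, -2.91162233e-03, -9.86947711e-01,
         8.19468079e+02],
       [ 0.00000000e+00,  0.00000000e+00,  0.00000000e+00,
         1.00000000e+00]])}
wrist {'fov_y': 64.29076516293532, 'cx': 320.2580103979144, 'cy': 254.64718748083288, 'camera_from_world': array([[ 3.98581708e-01,  9.17132359e-01, -9.26809454e-04,
        -5.24862199e+02],
       [ 8.70484328e-01, -3.77990105e-01,  3.15246755e-01,
        -3.95912323e+01],
       [ 2.88772675e-01, -1.26458363e-01, -9.49009286e-01,
         3.80759980e+02],
       [ 0.00000000e+00,  0.00000000e+00,  0.00000000e+00,
         1.00000000e+00]])}
```

View pics/scene0.png

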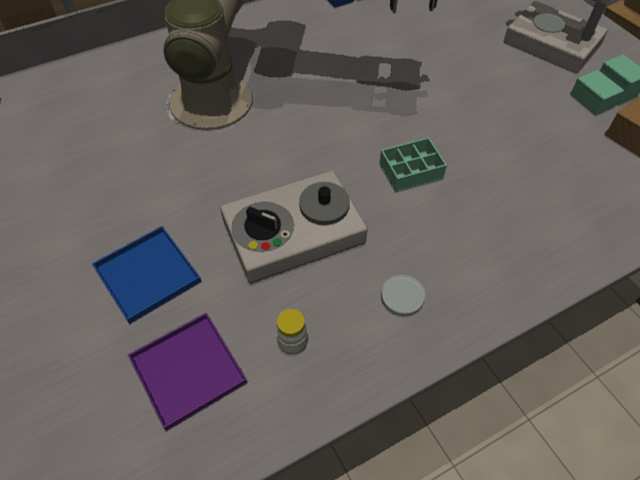

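View pics/top0.png

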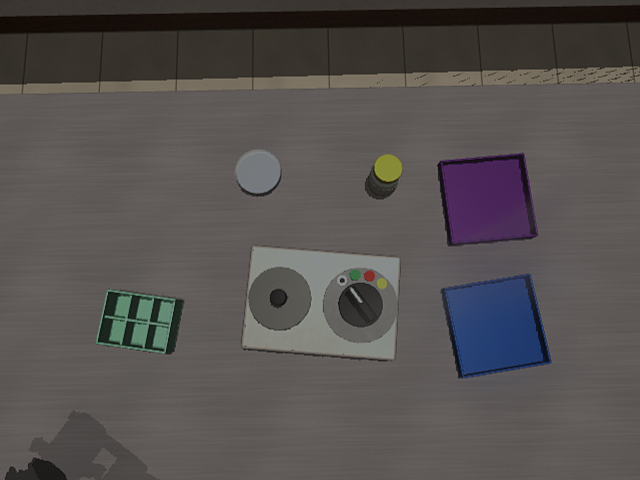

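View pics/wrist0.png

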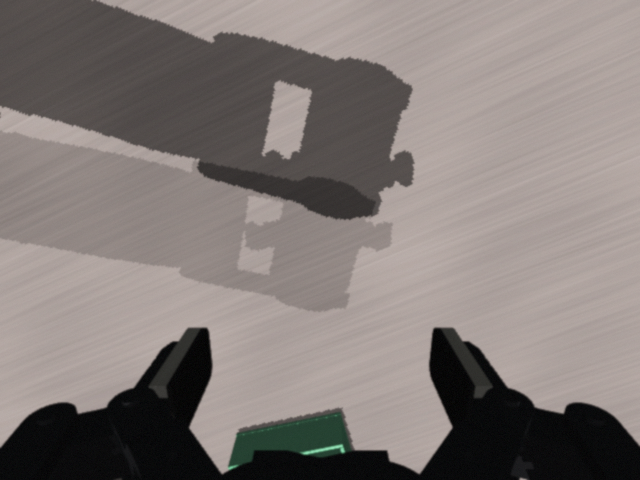

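The top view shows the cover knob at about (278,297), with the selector bar at (360,303), which could be mistaken for it. The marks run clockwise: white (342,281), green (355,275), red (369,276), yellow (382,284). The blue tray is at (497,326), and the purple one at (487,199) is the decoy. The sample box is at (140,321). I choose the round knob on the grey cap and the blue tray, and check both in a crop while measuring.

```bash
cat > h.py <<'E'
import numpy as np, cv2
def cam(i):
    f=240/np.tan(np.radians(i["fov_y"])/2); return f,i["cx"],i["cy"],np.array(i["camera_from_world"])
def ray(i,u,v):
    f,cx,cy,M=cam(i); R,t=M[:3,:3],M[:3,3]
    return -R.T@t, R.T@np.array([(u-cx)/f,(v-cy)/f,1.])
def onz(i,u,v,z):
    o,d=ray(i,u,v); return o+d*(z-o[2])/d[2]
def proj(i,p):
    f,cx,cy,M=cam(i); q=M[:3,:3]@np.array(p)+M[:3,3]; return np.array([cx+f*q[0]/q[2],cy+f*q[1]/q[2]])
def blobs(m,amin=20):
    n,l,s,c=cv2.connectedComponentsWithStats(m.astype(np.uint8))
    return [(s[k,4],c[k].round(1),s[k,:4]) for k in range(1,n) if s[k,4]>=amin],l
E
python3 - <<'E'
from rig import ctrl
from h import *
I={n:ctrl.camera_info(n) for n in("scene","top")}
for n in I:
    im=cv2.imread(f"pics/{n}0.png"); hsv=cv2.cvtColor(im,cv2.COLOR_BGR2HSV); H,S,V=cv2.split(hsv)
    for nm,m,z in (("blue",(H>100)&(H<125)&(S>120)&(V>40),11),("green",(H>50)&(H<85)&(S>90)&(V>60),63),("red",((H<6)|(H>174))&(S>150)&(V>80),63),("yellow",(H>22)&(H<35)&(S>130)&(V>80),63),("dark",(V<45)&(S<80),100)):
        for a,c,s in blobs(m,25)[0]:
            if nm!="dark" or (a<3000): print(n,nm,a,c,s,onz(I[n],*c,z).round(1)[:2])
im=cv2.imread("pics/top0.png")
cv2.imwrite("pics/crop1.png",cv2.resize(im[235:375,235:415],None,fx=4,fy=4,interpolation=cv2.INTER_CUBIC))
im=cv2.imread("pics/scene0.png")
cv2.imwrite("pics/crop2.png",cv2.resize(im[165:285,215:375],None,fx=5,fy=5,interpolation=cv2.INTER_CUBIC))
E
```

```text
scene blue 101 [339.1   2. ] [329   0  24   7] [-229.2  534.4]
scene blue 5680 [145.8 273.5] [ 92 226 109  97] [ 457.  -339.1]
scene green 53 [276.6 241.8] [272 239  10   7] [551.5 -69.2]
scene red 54 [265.1 245.6] [261 242   9   8] [548.6 -94.9]
scene yellow 59 [252.9 244.8] [249 241   9   8] [ 534.4 -116.7]
scene yellow 551 [290.2 321.1] [277 309  28  25] [ 733.  -129.4]
scene dark 1066 [207.9  59.7] [164   0  80  87] [-40.2  23. ]
scene dark 53 [392.7   4.6] [390   0   7  12] [-20.9 591.5]
scene dark 31 [430.7   4.5] [429   0   5  11] [ 31.3 689.3]
scene dark 41 [108.7   7.9] [97  3 24 10] [-395.4 -137.2]
scene dark 337 [592.4  20.8] [581   2  24  38] [ 315.9 1047.6]
scene dark 79 [43.5 26. ] [31 20 29 12] [-396.1 -321.8]
scene dark 26 [192.8  56.2] [189  53   8   8] [-73.   -6.6]
scene dark 195 [323.8 195.4] [318 187  13  18] [514.3  65.8]
scene dark 835 [260.7 224.3] [245 207  36  33] [519.8 -88.2]
scene dark 123 [323.1 219.6] [301 210  46  15] [571.6  32.3]
scene dark 32 [418.5 412.4] [411 401  16  24] [1008.8  -25. ]
scene dark 37 [338.7 458.7] [332 446  15  26] [1009.2 -181. 
[... 1312 characters left out ...]
33 [449.6 240.8] [447 234  11  12] [ 604.5 -233.7]
top dark 27 [524.4 237.8] [516 237  17   3] [ 607.3 -366.4]
top dark 409 [355.6 301.5] [338 283  40  40] [501.3 -64.1]
top dark 240 [277.6 297.8] [270 289  17  19] [510.3  70.9]
top dark 222 [110.8 303.2] [104 292  16  24] [506.8 359.7]
top dark 168 [133.2 306.5] [128 295  13  24] [500.4 320.7]
top dark 147 [155.  309.7] [150 298  12  24] [494.2 282.8]
top dark 341 [173.8 326.3] [166 300  17  54] [465.2 249.4]
top dark 237 [105.5 330.6] [ 98 317  21  27] [460.3 366.3]
top dark 185 [128.5 334.5] [122 322  20  26] [452.9 326.5]
top dark 170 [150.4 337.5] [145 325  18  26] [447.1 288.8]
top dark 819 [ 37.2 471.5] [  5 458  62  22] [235.5 465.4]
```

View pics/crop1.png

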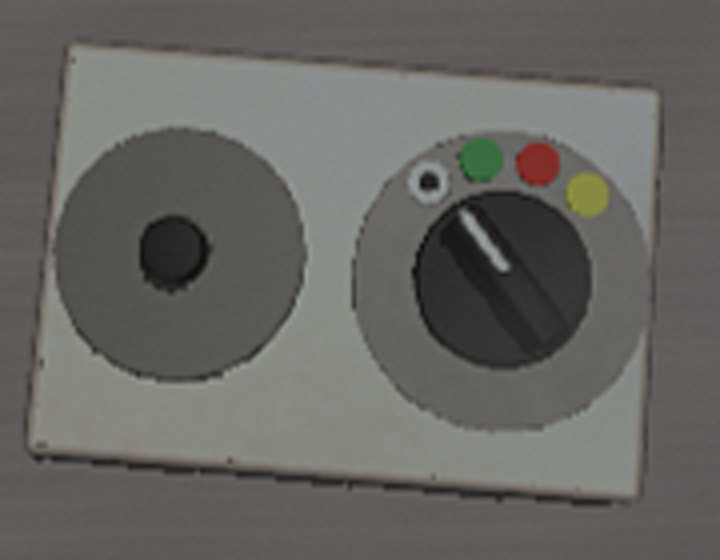

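View pics/crop2.png

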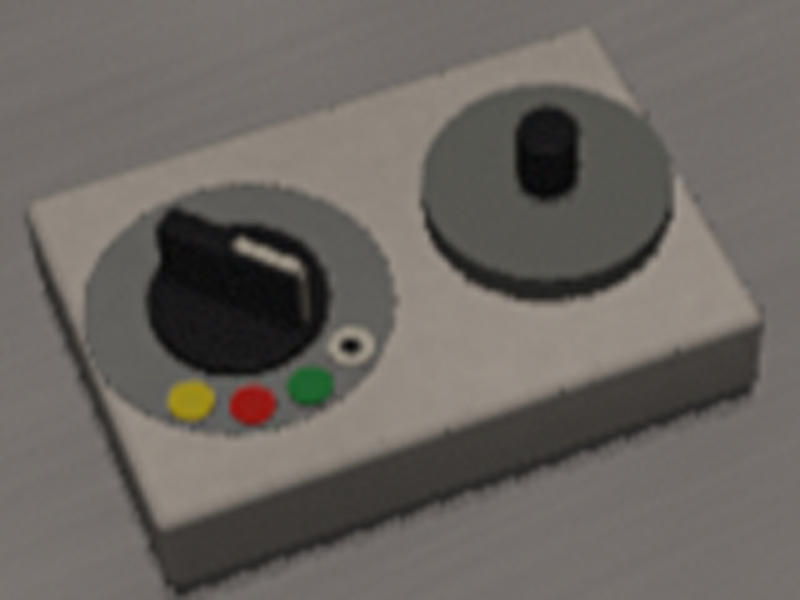

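The crops confirm it: round black knob on the grey cap, white stripe pointing at the white off mark, and green as the first mark clockwise. Next, accurate positions.

```bash
python3 - <<'E'
from rig import ctrl
from h import *
from scipy.optimize import least_squares
I={n:ctrl.camera_info(n) for n in("scene","top")}
print("knob top/scene",onz(I["top"],278,296.9,112),onz(I["scene"],324.6,189.4,112))
print("cap",onz(I["top"],280,298.4,78))
print("white",onz(I["top"],342,280.4,63),onz(I["scene"],215+351/5,165+346/5,63))
# box top corners, top view crop
C=np.array([onz(I["top"],235+a/4,235+b/4,60)[:2] for a,b in((70,44),(660,90),(637,496),(33,452))])
print(C, C.mean(0), [np.linalg.norm(C[i]-C[(i+1)%4]) for i in range(4)])
d=(C[0]+C[3]-C[1]-C[2])/2; yaw=np.arctan2(-d[0],d[1]); print("yaw",yaw)
R=np.array([[np.cos(yaw),-np.sin(yaw)],[np.sin(yaw),np.cos(yaw)]])
print("window",C.mean(0)+R@[0,75],"sel",C.mean(0)+R@[0,-70])
for nm,M in(("top",[onz(I["top"],342,280.4,63),[551.8,-66.6],[549.4,-92.5],[535.6,-114.2]]),("scene",[onz(I["scene"],285.2,234.2,63),[551.5,-69.2],[548.6,-94.9],[534.4,-116.7]])):
    M=np.array([m[:2] for m in M])
    f=lambda p:np.concatenate([[M[k,0]-p[0]-55*np.cos(p[2]-.48*k),M[k,1]-p[1]-55*np.sin(p[2]-.48*k)] for k in range(4)])
    r=least_squares(f,[500,-80,.5]); print(nm,r.x,r.fun.round(1))
# tray
im=cv2.imread("pics/top0.png"); hsv=cv2.cvtColor(im,cv2.COLOR_BGR2HSV); H,S,V=cv2.split(hsv)
for n in I:
    im=cv2.imread(f"pics/{n}0.png"); H,S,V=cv2.split(cv2.cvtColor(im,cv2.COLOR_BGR2HSV))
    m=((H>100)&(H<125)&(S>120)).astype(np.uint8)
    c=max(cv2.findContours(m,0,1)[0],key=cv2.contourArea); q=cv2.approxPolyDP(c,6,True)[:,0]
    P=np.array([onz(I[n],*p,22)[:2] for p in q]); print(n,q.tolist(),P.round(),P.mean(0),[np.linalg.norm(P[i]-P[i-1]).round() for i in range(len(P))])
E
```

```text
knob top/scene [511.25585799  69.09021711 112.        ] [509.12460808  70.52443262 112.        ]
cap [510.3020325   68.82423573  78.        ]
white [541.42907122 -43.06160692  63.        ] [542.35966202 -44.19483807  63.        ]
[[ 608.80466166  120.95910978]
 [ 581.81634992 -151.34177973]
 [ 399.66589616 -132.56032717]
 [ 424.241596    136.66862145]] [503.63212593  -6.56859392] [np.float64(273.63505513311765), np.float64(183.11616740894706), np.float64(270.3482787008307), np.float64(185.23043476884115)]
yaw -0.09493293263634695
window [510.74140619  68.09370001] sel [496.99679769 -76.25340158]
top [497.33259637 -75.17808432   0.63734397] [-0.1 -0.6  0.1 -0.  -0.1  0.1  0.1  0.5]
scene [497.11958449 -76.00412978   0.60909602] [ 0.1  0.3 -0.2 -0.3 -0.2  0.   0.2 -0.1]
scene [[161, 226], [92, 263], [129, 322], [200, 281]] [[ 360. -268.]
 [ 384. -432.]
 [ 559. -406.]
 [ 538. -245.]] [ 460.15908587 -337.57283026] [np.float64(179.0), np.float64(166.0), np.float64(177.0), np.float64(162.0)]
top [[529, 274], [445, 288], [472, 286], [445, 291], [462, 377], [550, 362], [530, 277], [536, 317], [524, 278], [507, 279]] [[ 550. -404.]
 [ 526. -241.]
 [ 529. -293.]
 [ 521. -241.]
 [ 362. -262.]
 [ 385. -428.]
 [ 544. -405.]
 [ 468. -409.]
 [ 543. -393.]
 [ 541. -361.]] [ 496.95719461 -343.53735172] [np.float64(44.0), np.float64(164.0), np.float64(52.0), np.float64(53.0), np.float64(161.0), np.float64(167.0), np.float64(161.0), np.float64(76.0), np.float64(76.0), np.float64(33.0)]
```

Call:
apply_moves(commands=[[8.5, 0, 0, 0, 0.1162], [8.5, 0, 0, 0, 0.1162], [8.5, 0, 0, 0, 0.1162], [8.5, 0, 0, 0, 0.1162], [8.5, 0, 0, 0, 0.1162], [8.5, 0, 0, 0, 0.1162], [8.5, 0, 0, 0, 0.1162], [8.5, 0, 0, 0, 0.1162], [8.5, 0, 0, 0, 0.1162], [8.5, 0, 0, 0, 0.1162], [8.5, 0, 0, 0, 0]], squeeze=30)

```text
time_s: 1.07
eef_pos: [208.6, 481.6, 242.1]
ee_rot: [0.0, 0.709, 0.706, -0.0]
force: [0.4, -0.3, -0.8]
grip_width: 0.995
```

Call:
apply_moves(commands=[[8.5, -2.06, 1.51, 0, 0], [8.5, -2.06, 1.51, 0, 0], [8.5, -2.06, 1.51, 0, 0], [8.5, -2.06, 1.51, 0, 0], [8.5, -2.06, 1.51, 0, 0], [8.5, -2.06, 1.51, 0, 0], [8.5, -2.06, 1.51, 0, 0], [8.5, -2.06, 1.51, 0, 0], [8.5, -2.06, 1.51, 0, 0], [8.5, -2.06, 1.51, 0, 0]])

```text
time_s: 1.9
eef_pos: [360.2, 274.6, 242.3]
ee_rot: [-0.0, 0.706, 0.709, -0.0]
force: [-0.2, 0.0, 0.1]
grip_width: 0.995
```

Call:
apply_moves(commands=[[8.5, -2.06, 1.51, 0, 0], [8.5, -2.06, 1.51, 0, 0], [8.5, -2.06, 1.51, 0, 0], [8.5, -2.06, 1.51, 0, 0], [8.5, -2.06, 1.51, 0, 0], [8.5, -2.06, 1.51, 0, 0], [8.5, -2.06, 1.51, 0, 0], [8.5, -2.06, 1.51, 0, 0], [8.5, -2.06, 1.51, 0, 0], [8.5, -2.06, 1.51, 0, 0], [8.5, 0, 0, 0, 0], [8.5, 0, 0, 0, 0]])

```text
time_s: 2.9
eef_pos: [510.8, 69.1, 241.8]
ee_rot: [-0.0, 0.707, 0.708, -0.0]
force: [-0.1, 1.0, 0.0]
grip_width: 0.994
```

```bash
python3 - <<'E'
from rig import ctrl
import cv2
s=ctrl.sense(); print(s['time_s'],s['eef_pos'],s['ee_rot'],s['joints'].round(3))
for n in("top","wrist"): cv2.imwrite(f"pics/{n}1.png",ctrl.capture(n)[:,:,::-1])
E
```

```text
2.9 [510.82764582  69.09387166 241.83461427] [-4.15209672e-04  7.06707849e-01  7.07505321e-01 -2.54070161e-04] [-0.093  0.293  1.526  0.     1.324 -0.094]
```

View pics/wrist1.png

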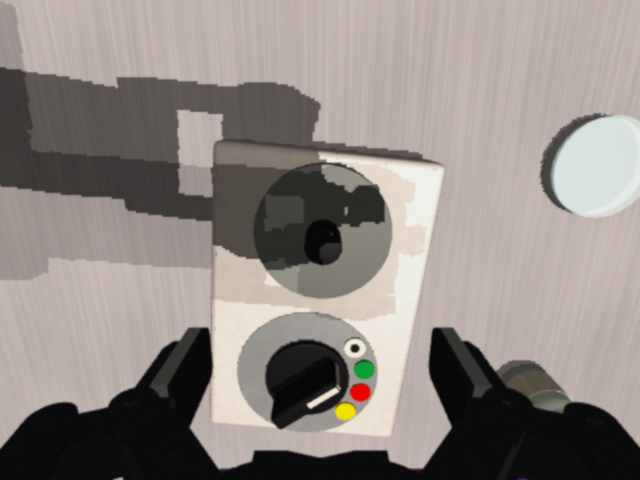

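The wrist view shows the cover knob at about (323,240). I compare that with the prediction.

```bash
python3 - <<'E'
from rig import ctrl
from h import *
i=ctrl.camera_info("wrist")
for p in([510.5,69,112],[510.5,69,78],[497.2,-75.6,105],[551.7,-68,63]): print(p,proj(i,p))
im=cv2.imread("pics/wrist1.png"); cv2.imwrite("pics/c3.png",cv2.resize(im[140:460,200:460],None,fx=1.8,fy=1.8,interpolation=cv2.INTER_CUBIC))
E
```

```text
[510.5, 69, 112] [321.63563807 249.50327266]
[510.5, 69, 78] [321.52143505 236.69620846]
[497.2, -75.6, 105] [305.70852047 408.13298576]
[551.7, -68, 63] [364.40135154 370.96619416]
```

View pics/c3.png

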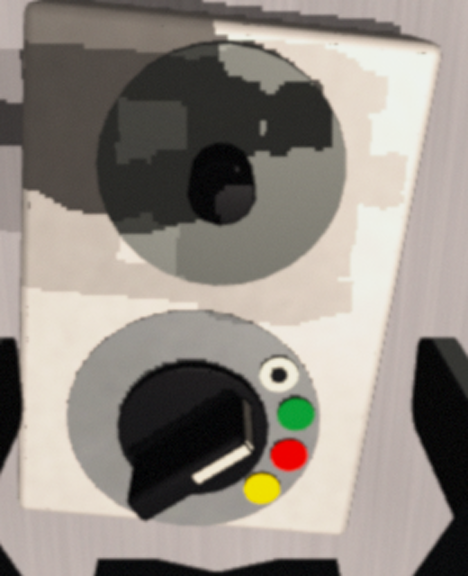

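```bash
python3 - <<'E'
from rig import ctrl
from h import *
i=ctrl.camera_info("wrist")
for v in(162.8,298.3): print(v,onz(i,322.8,v,78))
for u in(253.9,392.8): print(u,onz(i,u,230,78))
print("knob",onz(i,323.5,265,112),onz(i,200+222/1.8,247,112))
print("marks",[onz(i,200+a/1.8,140+b/1.8,63).round(1)[:2] for a,b in((279,375),(296,413),(289,455),(262,489))])
im=cv2.imread("pics/top1.png");cv2.imwrite("pics/c4.png",cv2.resize(im[215:375,235:415],None,fx=4,fy=3.7))
E
```

```text
162.8 [511.34850712 126.91493436  78.        ]
298.3 [511.69384024  14.80518213  78.        ]
253.9 [456.48001326  74.48504051  78.        ]
392.8 [567.40295221  74.61501247  78.        ]
knob [511.88320784  57.15903781 112.        ] [511.71347456  70.88471913 112.        ]
marks [array([542. , -43.3]), array([551.7, -66.3]), array([548.9, -92.9]), array([ 534.8, -115.4])]
```

All three views agree: the cover is at about (511.3, 70). I descend onto the knob.

Call:
apply_moves(commands=[[8.5, 0.1, 0.05, 1.6, 0], [8.5, 0, 0, 1.6, 0], [8.5, 0, 0, 1.6, 0], [8.5, 0, 0, 1.6, 0], [8.5, 0, 0, 1.6, 0], [8.5, 0, 0, 1.6, 0], [8.5, 0, 0, 1.6, 0], [8.5, 0, 0, 1.6, 0], [8.5, 0, 0, 1.0, 0], [8.5, 0, 0, 0.9, 0], [8.5, 0, 0, 0, 0], [8.5, 0, 0, 0, 0]])

```text
time_s: 4.0
eef_pos: [511.2, 71.0, 95.6]
ee_rot: [0.0, 0.707, 0.707, 0.0]
force: [0.4, 0.2, -0.7]
grip_width: 0.993
```

Call:
apply_moves(commands=[[2.0, 0, 0, 0, 0], [2.0, 0, 0, 0, 0], [2.0, 0, 0, 0, 0], [2.0, 0, 0, 0, 0], [2.0, 0, 0, 0, 0], [2.0, 0, 0, 0, 0], [2.0, 0, 0, 0, 0], [2.0, 0, 0, 0, 0], [2.0, 0, 0, 0, 0], [2.0, 0, 0, 0, 0], [2.0, 0, 0, 0, 0], [2.0, 0, 0, 0, 0]], squeeze=40)

```text
time_s: 5.0
eef_pos: [511.4, 70.7, 95.8]
ee_rot: [0.0, 0.707, 0.707, 0.0]
force: [-0.8, -0.1, 5.1]
grip_width: 0.312
```

Call:
apply_moves(commands=[[2.0, 0, 0, -0.5, 0], [2.0, 0, 0, -0.5, 0], [2.0, 0, 0, -0.8, 0], [2.0, 0, 0, -1.0, 0], [2.0, 0, 0, -1.2, 0], [2.0, 0, 0, -1.2, 0], [2.0, 0, 0, -1.2, 0], [2.0, 0, 0, -1.2, 0], [2.0, 0, 0, -1.2, 0], [2.0, 0, 0, -1.2, 0], [2.0, 0, 0, 0, 0], [2.0, 0, 0, 0, 0]])

```text
time_s: 6.0
eef_pos: [511.3, 70.7, 195.9]
ee_rot: [0.001, 0.707, 0.707, 0.0]
force: [0.0, 0.2, -2.5]
grip_width: 0.313
```

```bash
python3 - <<'E'
from rig import ctrl
import cv2
s=ctrl.sense(); print(s['time_s'],s['eef_pos'],s['force'],s['grip_width'])
cv2.imwrite("pics/scene2.png",ctrl.capture("scene")[60:300,200:520,::-1].repeat(2,0).repeat(2,1))
E
```

```text
6.0 [511.34476683  70.72573688 195.93338325] [ 0.02723962  0.17472362 -2.5376577 ] 0.3131014488878294
```

View pics/scene2.png

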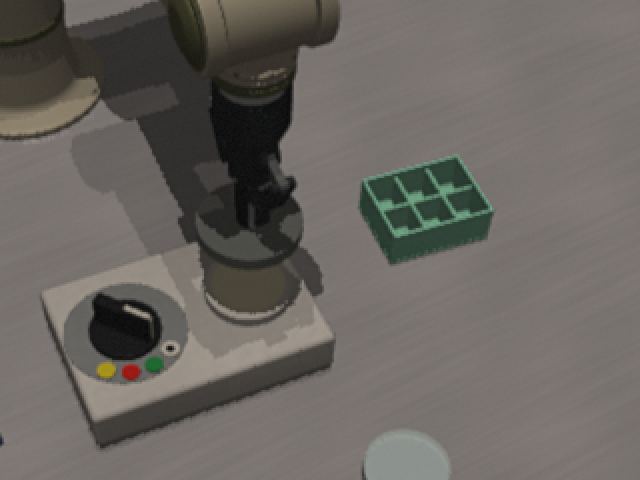

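The cover is lifted clear and hangs level, with the window exposed. I carry it to the blue tray.

Call:
apply_moves(commands=[[2.0, -0.8, -0.11, 0, 0], [2.0, -1.6, -0.22, 0, 0], [2.0, -2.2, -0.3, 0, 0], [2.0, -2.2, -0.3, 0, 0], [2.0, -2.2, -0.3, 0, 0], [2.0, -2.2, -0.3, 0, 0], [2.0, -2.2, -0.3, 0, 0], [2.0, -2.2, -0.3, 0, 0], [2.0, -2.2, -0.3, 0, 0], [2.0, -2.2, -0.3, 0, 0]])

```text
time_s: 6.88
eef_pos: [483.1, -130.7, 194.6]
ee_rot: [-0.001, 0.707, 0.707, -0.0]
force: [-0.0, -0.0, -0.9]
grip_width: 0.31
```

Call:
apply_moves(commands=[[2.0, -2.2, -0.3, 0, 0], [2.0, -2.2, -0.3, 0, 0], [2.0, -2.2, -0.3, 0, 0], [2.0, -2.2, -0.3, 0, 0], [2.0, -2.2, -0.3, 0, 0], [2.0, -2.2, -0.3, 0, 0], [2.0, -2.2, -0.3, 0, 0], [2.0, -2.2, -0.3, 0, 0], [2.0, -1.6, -0.2, 0, 0], [2.0, -1.2, -0.1, 0, 0], [2.0, 0, 0, 0, 0], [2.0, 0, 0, 0, 0]])

```text
time_s: 7.88
eef_pos: [456.8, -333.1, 194.9]
ee_rot: [-0.0, 0.707, 0.707, 0.0]
force: [-0.6, 0.4, -2.3]
grip_width: 0.313
```

```bash
python3 - <<'E'
from rig import ctrl
import cv2
s=ctrl.sense(); print(s['time_s'],s['eef_pos'],s['force'],s['grip_width'])
cv2.imwrite("pics/top3.png",ctrl.capture("top")[:,:,::-1])
E
```

```text
7.8833 [ 456.77664007 -333.05554087  194.90473525] [-0.55618974  0.43578042 -2.31485843] 0.31258244044393696
```

View pics/top3.png

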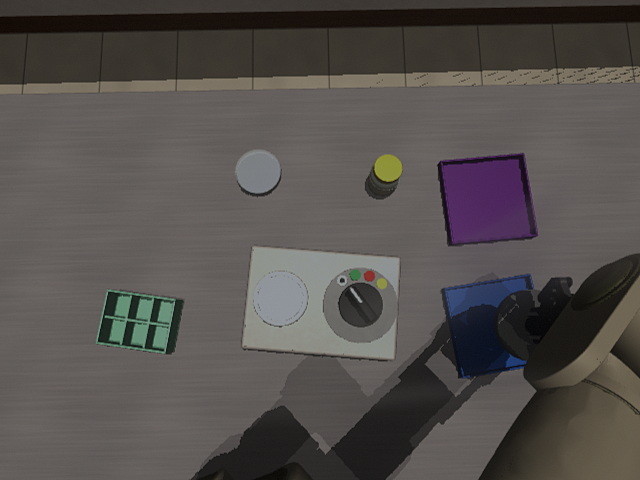

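The window is uncovered, and the cover hangs over the tray; its offset to the right in the image is parallax from its height. I lower it.

Call:
apply_moves(commands=[[2.0, 0, 0, 1.0, 0], [2.0, 0, 0, 1.6, 0], [2.0, 0, 0, 1.6, 0], [2.0, 0, 0, 1.6, 0], [2.0, 0, 0, 1.6, 0], [2.0, 0, 0, 1.6, 0], [2.0, 0, 0, 1.6, 0], [2.0, 0, 0, 1.6, 0], [2.0, 0, 0, 1.2, 0], [2.0, 0, 0, 0.8, 0], [2.0, 0, 0, 0.4, 0], [2.0, 0, 0, 0, 0]])

```text
time_s: 8.93
eef_pos: [456.8, -332.6, 48.6]
ee_rot: [-0.001, 0.707, 0.707, 0.0]
force: [0.2, 0.4, -0.4]
grip_width: 0.314
```

Call:
apply_moves(commands=[[2.0, 0, 0, 0.15, 0], [2.0, 0, 0, 0.15, 0], [2.0, 0, 0, 0.15, 0], [2.0, 0, 0, 0.1, 0], [2.0, 0, 0, 0.1, 0], [2.0, 0, 0, 0.1, 0], [2.0, 0, 0, 0, 0], [2.0, 0, 0, 0, 0]])

```text
time_s: 9.6
eef_pos: [456.9, -333.3, 41.8]
ee_rot: [-0.0, 0.707, 0.707, -0.0]
force: [0.1, -0.3, -1.1]
grip_width: 0.316
```

Call:
apply_moves(commands=[[2.0, 0, 0, 0.1, 0], [2.0, 0, 0, 0.1, 0], [2.0, 0, 0, 0.05, 0], [2.0, 0, 0, 0, 0], [2.0, 0, 0, 0, 0]])

```text
time_s: 10.02
eef_pos: [456.9, -333.2, 39.3]
ee_rot: [-0.0, 0.707, 0.707, 0.0]
force: [0.0, 0.2, -0.9]
grip_width: 0.309
```

Call:
apply_moves(commands=[[2.0, 0, 0, 0.05, 0], [2.0, 0, 0, 0.05, 0], [2.0, 0, 0, 0.05, 0], [2.0, 0, 0, 0, 0], [2.0, 0, 0, 0, 0]])

```text
time_s: 10.43
eef_pos: [456.9, -333.3, 37.8]
ee_rot: [0.0, 0.707, 0.707, 0.0]
force: [-0.6, -0.6, -0.3]
grip_width: 0.313
```

Call:
apply_moves(commands=[[2.0, 0, 0, 0.05, 0], [2.0, 0, 0, 0.05, 0], [2.0, 0, 0, 0.05, 0], [2.0, 0, 0, 0, 0], [2.0, 0, 0, 0, 0]])

```text
time_s: 10.85
eef_pos: [456.9, -333.3, 37.8]
ee_rot: [0.0, 0.707, 0.707, -0.0]
force: [-4.1, 5.5, 14.3]
grip_width: 0.314
```

It has touched down. I ease off and release.

Call:
apply_moves(commands=[[2.0, 0, 0, -0.05, 0], [2.0, 0, 0, -0.05, 0], [2.0, 0, 0, 0, 0], [3.2, 0, 0, 0, 0], [3.6, 0, 0, 0, 0], [4.5, 0, 0, 0, 0], [6.0, 0, 0, 0, 0], [6.0, 0, 0, 0, 0], [6.0, 0, 0, 0, 0], [6.0, 0, 0, 0, 0]])

```text
time_s: 11.68
eef_pos: [456.9, -333.3, 37.2]
ee_rot: [-0.0, 0.707, 0.707, 0.0]
force: [-0.0, -0.3, 0.1]
grip_width: 0.702
```

Call:
apply_moves(commands=[[6.0, 0, 0, -0.3, 0], [6.0, 0, 0, -0.8, 0], [6.0, 0, 0, -1.6, 0], [6.0, 0, 0, -1.6, 0], [6.0, 0, 0, -1.6, 0], [6.0, 0, 0, -1.6, 0], [6.0, 0, 0, -1.6, 0], [6.0, 0, 0, -1.6, 0], [6.0, 0, 0, -1.6, 0], [6.0, 0, 0, -1.0, 0], [6.0, 0, 0, 0, 0]])

```text
time_s: 12.6
eef_pos: [457.5, -333.9, 172.9]
ee_rot: [0.002, 0.707, 0.707, -0.0]
force: [0.3, -0.1, -0.2]
grip_width: 0.704
```

```bash
python3 - <<'E'
from rig import ctrl
import cv2
from h import *
s=ctrl.sense(); print(s['time_s'],s['eef_pos'],s['force'],s['grip_width'],s['joints'].round(2))
cv2.imwrite("pics/scene4.png",ctrl.capture("scene")[150:420,60:380,::-1].repeat(2,0).repeat(2,1))
i=ctrl.camera_info("wrist");cv2.imwrite("pics/wrist4.png",ctrl.capture("wrist")[:,:,::-1])
print(proj(i,[457,-333,21]),proj(i,[457,-333,55]))
E
```

```text
12.6 [ 457.51645342 -333.85773052  172.86212646] [ 0.31813138 -0.06350477 -0.18198183] 0.7043000038458272 [-0.84  0.46  1.47 -0.    1.2  -0.84]
[320.70035061 239.02414862] [320.81181342 252.88533714]
```

View pics/scene4.png

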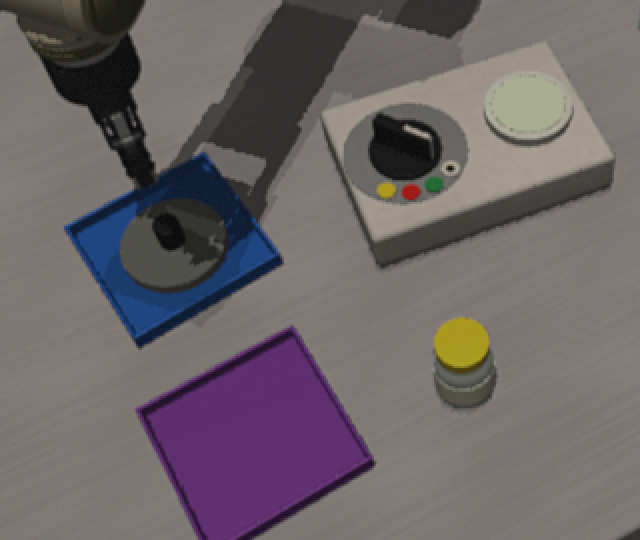

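View pics/wrist4.png

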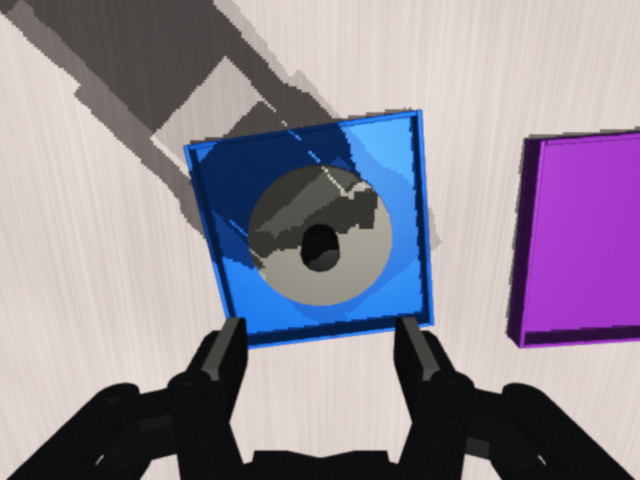

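The cover lies flat, knob up and centred in the blue tray: the wrist view has its cap at (320,236) and knob at (320,250), as predicted. Next, the selector: I translate, then roll +0.95.

Call:
apply_moves(commands=[[6.0, 2.15, 0.33, 0, 0], [6.0, 2.15, 0.33, 0, 0], [6.0, 2.15, 0.33, 0, 0], [6.0, 2.15, 0.33, 0, 0], [6.0, 2.15, 0.33, 0, 0], [6.0, 2.15, 0.33, 0, 0], [6.0, 2.15, 0.33, 0, 0], [6.0, 2.15, 0.33, 0, 0], [6.0, 2.15, 0.33, 0, 0], [6.0, 2.15, 0.33, 0, 0], [6.0, 2.15, 0.33, 0, 0], [6.0, 2.15, 0.33, 0, 0]])

```text
time_s: 13.7
eef_pos: [496.0, -74.0, 169.2]
ee_rot: [-0.001, 0.707, 0.707, -0.0]
force: [-0.1, -0.7, -1.0]
grip_width: 0.705
```

Call:
apply_moves(commands=[[5.0, 0, 0, 0, 0.095], [5.0, 0, 0, 0, 0.095], [5.0, 0, 0, 0, 0.095], [5.0, 0, 0, 0, 0.095], [5.0, 0, 0, 0, 0.095], [5.0, 0, 0, 0, 0.095], [5.0, 0, 0, 0, 0.095], [5.0, 0, 0, 0, 0.095], [5.0, 0, 0, 0, 0.095], [5.0, 0, 0, 0, 0.095], [5.0, 0, 0, 0, 0], [5.0, 0, 0, 0, 0]])

```text
time_s: 14.7
eef_pos: [496.1, -75.1, 169.5]
ee_rot: [-0.0, 0.952, 0.307, -0.001]
force: [0.3, 0.0, 0.6]
grip_width: 0.586
```

```bash
python3 - <<'E'
from rig import ctrl
import cv2
from h import *
s=ctrl.sense(); print(s['time_s'],s['eef_pos'],s['ee_rot'],s['grip_width'],s['joints'].round(2))
q=s['ee_rot']; n=q[1:3]; print("y angle",np.arctan2(2*n[1]**2-1,2*n[0]*n[1]))
i=ctrl.camera_info("wrist");cv2.imwrite("pics/wrist5.png",ctrl.capture("wrist")[:,:,::-1])
c=np.array([497.2,-75.6,105]);d=np.array([np.cos(.62),np.sin(.62),0])
print(proj(i,c),proj(i,c+34*d),proj(i,c-34*d))
E
```

```text
14.7 [496.14735416 -75.13629347 169.4956496 ] [-4.94347945e-04  9.51787524e-01  3.06757042e-01 -6.18158322e-04] 0.5855673703792409 [-0.38  0.33  1.67 -0.    1.14  0.56]
y angle -0.9472286393528349
[323.84797828 280.78535514] [324.19595304 220.77278407] [323.53372898 334.98155118]
```

View pics/wrist5.png

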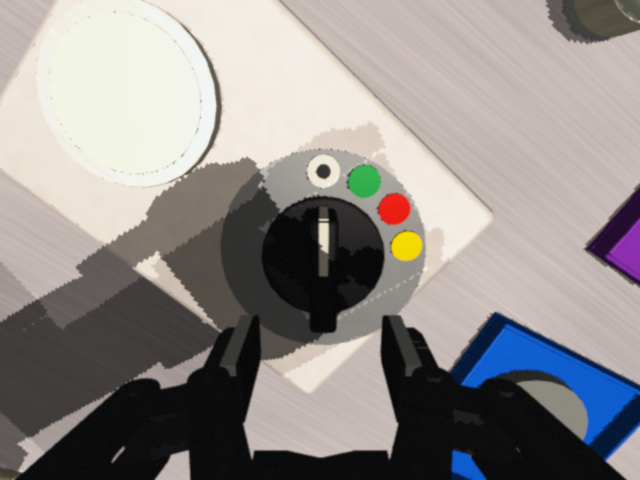

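The bar is vertical in the wrist view at u≈323, exactly between the jaws. I descend and grip.

Call:
apply_moves(commands=[[5.0, 0.05, 0.1, 1.2, 0], [5.0, 0, 0, 1.2, 0], [5.0, 0, 0, 1.2, 0], [5.0, 0, 0, 1.2, 0], [5.0, 0, 0, 1.2, 0], [5.0, 0, 0, 1.0, 0], [5.0, 0, 0, 0.8, 0], [5.0, 0, 0, 0.5, 0], [5.0, 0, 0, 0, 0], [5.0, 0, 0, 0, 0]])

```text
time_s: 15.58
eef_pos: [497.6, -75.8, 87.4]
ee_rot: [0.0, 0.952, 0.306, 0.0]
force: [0.6, -0.6, -0.2]
grip_width: 0.587
```

Call:
apply_moves(commands=[[0.8, 0, 0, 0, 0], [0.8, 0, 0, 0, 0], [0.8, 0, 0, 0, 0], [0.8, 0, 0, 0, 0], [0.8, 0, 0, 0, 0], [0.8, 0, 0, 0, 0], [0.8, 0, 0, 0, 0], [0.8, 0, 0, 0, 0], [0.8, 0, 0, 0, 0], [0.8, 0, 0, 0, 0]], squeeze=40)

```text
time_s: 16.42
eef_pos: [497.7, -75.8, 87.8]
ee_rot: [0.0, 0.952, 0.305, 0.0]
force: [-0.9, 0.2, 5.9]
grip_width: 0.177
```

Gripped with low side force. I turn clockwise 0.48.

Call:
apply_moves(commands=[[0.8, 0, 0, 0, 0.06], [0.8, 0, 0, 0, 0.06], [0.8, 0, 0, 0, 0.06], [0.8, 0, 0, 0, 0.06], [0.8, 0, 0, 0, 0.06], [0.8, 0, 0, 0, 0.06], [0.8, 0, 0, 0, 0.06], [0.8, 0, 0, 0, 0.06], [0.8, 0, 0, 0, 0], [0.8, 0, 0, 0, 0], [0.8, 0, 0, 0, 0]])

```text
time_s: 17.33
eef_pos: [497.7, -75.8, 87.8]
ee_rot: [0.0, 0.998, 0.07, 0.0]
force: [-1.5, 1.9, 5.8]
grip_width: 0.18
```

```bash
python3 - <<'E'
from rig import ctrl
from h import *
s=ctrl.sense(); print(s['time_s'],s['eef_pos'],s['force'],s['wrist_torque'],s['grip_width'])
n=s['ee_rot'][1:3]; print("y angle",np.arctan2(2*n[1]**2-1,2*n[0]*n[1]))
E
```

```text
17.3333 [497.69035956 -75.82590682  87.83056999] [-1.54244114  1.89978375  5.81734386] [ 0.10605842  0.27673582 -0.02141196] 0.1804030319981317
y angle -1.4299655212381797
```

Call:
apply_moves(commands=[[2.0, 0, 0, 0, 0], [3.0, 0, 0, 0, 0], [5.0, 0, 0, 0, 0], [5.0, 0, 0, 0, 0], [5.0, 0, 0, 0, 0], [5.0, 0, 0, 0, 0], [5.0, 0, 0, 0, 0], [5.0, 0, 0, 0, 0]])

```text
time_s: 18.0
eef_pos: [497.5, -75.8, 87.3]
ee_rot: [0.0, 0.998, 0.07, -0.0]
force: [0.7, -0.1, 0.3]
grip_width: 0.584
```

Call:
apply_moves(commands=[[5.0, 0, 0, -0.4, 0], [5.0, 0, 0, -1.0, 0], [5.0, 0, 0, -1.6, 0], [5.0, 0, 0, -1.6, 0], [5.0, 0, 0, -1.6, 0], [5.0, 0, 0, -1.6, 0], [5.0, 0, 0, -1.6, 0], [5.0, 0, 0, -1.0, 0], [5.0, 0, 0, -0.5, 0], [5.0, 0, 0, 0, 0], [5.0, 0, 0, 0, 0]])

```text
time_s: 18.92
eef_pos: [497.3, -75.7, 195.9]
ee_rot: [-0.0, 0.998, 0.07, -0.0]
force: [-0.3, -0.4, -0.8]
grip_width: 0.582
```

```bash
python3 - <<'E'
from rig import ctrl
from h import *
s=ctrl.sense(); print(s['time_s'],s['eef_pos'],s['force'],s['dq'].round(3))
for n in("scene","wrist"):cv2.imwrite(f"pics/{n}6.png",ctrl.capture(n)[:,:,::-1])
E
```

```text
18.9167 [497.27492037 -75.71867198 195.90307049] [-0.27381011 -0.3504126  -0.76639857] [-0.     0.012  0.012 -0.002 -0.003 -0.001]
```

View pics/wrist6.png

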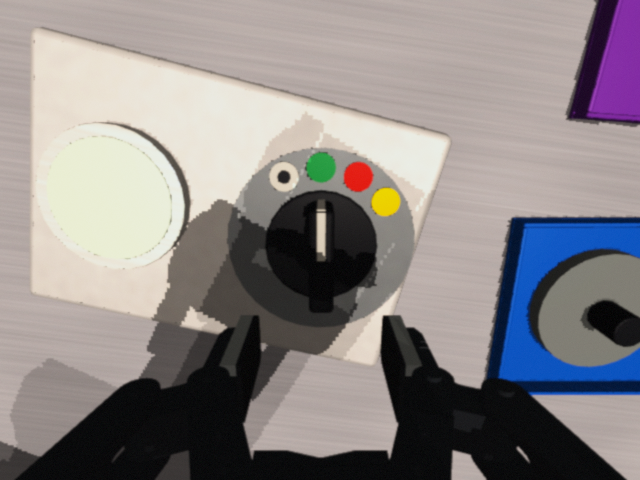

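View pics/scene6.png

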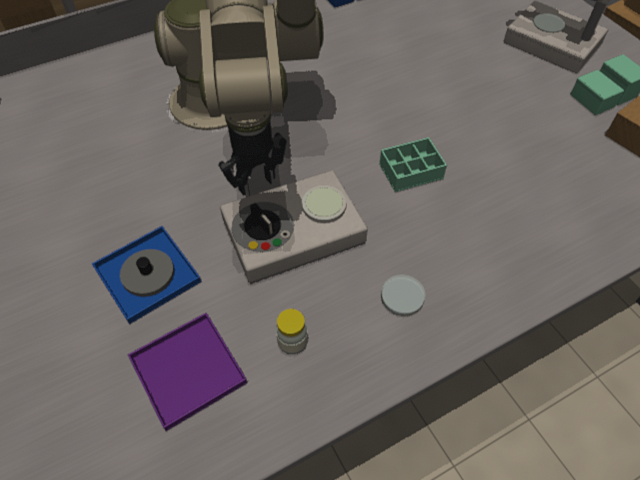

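The wrist view shows the bar and white stripe at u≈321, pointing at the green mark at (321,167). In the scene view the cover is flat in the blue tray at (147,270), and the box (413,164), jar (291,330) and dish (403,295) haven't moved. The gripper is clear, so I hand in.

```bash
python3 -c "
from rig import ctrl
print(ctrl.finish_job(), ctrl.sense()['time_s'])"
```

```text
the job is handed in; nothing more can be done
the job is handed in; nothing more can be done
```

I lifted the dust cover straight off the light window and set it down flat and knob up in the blue tray. Then I turned the selector 0.48 rad clockwise to the green mark, let go and raised the gripper clear. The job was handed in at about 19 s of the 56 s allowed; the hand-in gave no verdict.

- **Cover:** it lies flat within a few millimetres of the tray's centre. It touched down firmly (about 15 N at the wrist), so I eased the arm back before opening the fingers.
- **Selector:** in the wrist picture the stripe lines up with the green mark, both at column 321. The wrist torque before letting go was only 0.02 N m, so the knob was sitting in its click.
- **Other things:** the sample box, jar and petri dish look unmoved in the scene picture. I compared them by eye and did not re-measure them.
- **Disagreements:** the measured positions differed by 1 to 4 mm between cameras. The light base's top came out about 7 to 10 mm short of its stated length (280 mm) in the top view, which did not affect the grasps. None of my checks failed.

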